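# Charge a grinding jar from the ball counting tray

## Task

Pick up the counting tray and tip it over the grinding jar, open end down, just far enough that only the front row (the three balls next to the open end) rolls off into the jar; the other six must stay in their rows. Then stand the tray back on its rubber mat and close the jar with its lid, leaving the jar where it is and the wash bottle and beaker undisturbed.

Things in the scene. Friction and masses are not known exactly. Their poses are not given: they have to be found in the camera images.
- tray_handle (a point): Sheet-steel counting tray (one rigid piece, 0.2-0.4 kg empty): centre of its black cross-bar handle, 66 mm above the flat underside. z up, x from spout (front) to rear, y along the bar. Bar 10 mm thick (x), 16 high, 66 long; grip it across x. Free air beside and under it down to the ball tops at z 24 mm. Tray reaches 54 mm to the front (-x), 35 to the rear, 36 to each side
- tray_spout (a point): Middle of the tray's open pouring edge, on the flat apron: 54 mm in front of (-x) and 59 mm below the bar's centre in the tray's axes (same axes here). The edge is 66 mm wide between the side walls; the underside is 7 mm below this point; walls are 22 mm high overall
- tray_lip (a point): Foot of the bevelled lip (20 degree slope, 3 mm rise) that alone holds the front row; 24.5 mm in front of the bar's axis, on the inner floor 4 mm above the underside. Tray axes. Tipped front down, the front row rolls over it at about 28 degrees. Middle and rear rows each stand behind a straight lip 5 mm high and hold until about 62 degrees, then come too
- mat_top (a point): Black rubber mat, fixed on the bench, 170 x 140 x 3 mm, on which the tray stands at the start. The point is the centre of its top; x is along the 170 mm side
- jar_rim (a point): Grinding jar: heavy (2.2 kg) open steel cylinder, loose on the bench, 80 mm high, 112 mm outside, mouth 92 mm inside, inner floor 14 mm above the bench, a dark band of 117 mm diameter round it below the rim. The point is the centre of its mouth, level with the rim; z up
- lid_knob (a point): Jar lid, 0.5 kg: steel disc 112 mm across, 8 thick; below it a plug 82 mm across, 6 deep, that drops into the jar's mouth; on top a black knob, head 28 mm across and 22 high on a 12 mm long stem. The point is the centre of the head: 37 mm above the plug's underside, 31 above the disc's underside (rests on the rim when closed), 23 above its top. Starts on the bench on its plug; z up
- ball_front1_center (a point): White ceramic grinding ball, 20 mm across, 16 g; its centre. At the start in the tray's front row (22 mm in front of the bar), place 1 of 3 counted along the tray's +y
- ball_front2_center (a point): White ceramic grinding ball, 20 mm across, 16 g; its centre. At the start in the tray's front row (22 mm in front of the bar), place 2 of 3 counted along the tray's +y
- ball_front3_center (a point): White ceramic grinding ball, 20 mm across, 16 g; its centre. At the start in the tray's front row (22 mm in front of the bar), place 3 of 3 counted along the tray's +y
- ball_middle1_center (a point): White ceramic grinding ball, 20 mm across, 16 g; its centre. At the start in the tray's middle row (right under the bar), place 1 of 3 counted along the tray's +y
- ball_middle2_center (a point): White ceramic grinding ball, 20 mm across, 16 g; its centre. At the start in the tray's middle row (right under the bar), place 2 of 3 counted along the tray's +y
- ball_middle3_center (a point): White ceramic grinding ball, 20 mm across, 16 g; its centre. At the start in the tray's middle row (right under the bar), place 3 of 3 counted along the tray's +y
- ball_rear1_center (a point): White ceramic grinding ball, 20 mm across, 16 g; its centre. At the start in the tray's rear row (22 mm behind the bar), place 1 of 3 counted along the tray's +y
- ball_rear2_center (a point): White ceramic grinding ball, 20 mm across, 16 g; its centre. At the start in the tray's rear row (22 mm behind the bar), place 2 of 3 counted along the tray's +y
- ball_rear3_center (a point): White ceramic grinding ball, 20 mm across, 16 g; its centre. At the start in the tray's rear row (22 mm behind the bar), place 3 of 3 counted along the tray's +y
- wash_bottle: Bystander: white wash bottle with red cap and nozzle, 68 mm across, 190 mm high, loose; origin under its centre
- beaker: Bystander: empty glass beaker, 72 mm across, 95 mm high, loose; origin under its centre

How it is judged (in metres and radians):
On the way, in this order (a step that is already met when the one before it is completed fails the run):
1. the tray is tipped (more than 23 degrees) with its spout over the jar (spout edge within 60 mm of the jar's axis) (angle between tray_handle's own z axis and vertical above 0.4 rad and horizontal distance between tray_spout and jar_rim below 0.06 m and z of tray_spout in the frame of jar_rim above -0.03 m), for 0.04 s.
2. the three front balls lie in the jar and the other six are still in their rows (horizontal distance between each of ball_front1_center, ball_front2_center, ball_front3_center and jar_rim below 0.045 m and z of ball_front1_center in the frame of jar_rim between -0.07 and -0.008 m and z of ball_front2_center in the frame of jar_rim between -0.07 and -0.008 m and z of ball_front3_center in the frame of jar_rim between -0.07 and -0.008 m and x of ball_middle1_center in the frame of tray_handle between -0.009 and 0.009 m and y of ball_middle1_center in the frame of tray_handle between -0.035 and 0.035 m and z of ball_middle1_center in the frame of tray_handle between -0.062 and -0.042 m and x of ball_middle2_center in the frame of tray_handle between -0.009 and 0.009 m and y of ball_middle2_center in the frame of tray_handle between -0.035 and 0.035 m and z of ball_middle2_center in the frame of tray_handle between -0.062 and -0.042 m and x of ball_middle3_center in the frame of tray_handle between -0.009 and 0.009 m and y of ball_middle3_center in the frame of tray_handle between -0.035 and 0.035 m and z of ball_middle3_center in the frame of tray_handle between -0.062 and -0.042 m and x of ball_rear1_center in the frame of tray_handle between 0.013 and 0.031 m and y of ball_rear1_center in the frame of tray_handle between -0.035 and 0.035 m and z of ball_rear1_center in the frame of tray_handle between -0.062 and -0.042 m and x of ball_rear2_center in the frame of tray_handle between 0.013 and 0.031 m and y of ball_rear2_center in the frame of tray_handle between -0.035 and 0.035 m and z of ball_rear2_center in the frame of tray_handle between -0.062 and -0.042 m and x of ball_rear3_center in the frame of tray_handle between 0.013 and 0.031 m and y of ball_rear3_center in the frame of tray_handle between -0.035 and 0.035 m and z of ball_rear3_center in the frame of tray_handle between -0.062 and -0.042 m), for 0.2 s.
3. the tray stands level on its mat with the six balls in their rows (horizontal distance between tray_handle and mat_top below 0.045 m and z of tray_handle in the frame of mat_top between 0.06 and 0.07 m and angle between tray_handle's own z axis and vertical below 0.06 rad and x of ball_middle1_center in the frame of tray_handle between -0.009 and 0.009 m and y of ball_middle1_center in the frame of tray_handle between -0.035 and 0.035 m and z of ball_middle1_center in the frame of tray_handle between -0.062 and -0.042 m and x of ball_middle2_center in the frame of tray_handle between -0.009 and 0.009 m and y of ball_middle2_center in the frame of tray_handle between -0.035 and 0.035 m and z of ball_middle2_center in the frame of tray_handle between -0.062 and -0.042 m and x of ball_middle3_center in the frame of tray_handle between -0.009 and 0.009 m and y of ball_middle3_center in the frame of tray_handle between -0.035 and 0.035 m and z of ball_middle3_center in the frame of tray_handle between -0.062 and -0.042 m and x of ball_rear1_center in the frame of tray_handle between 0.013 and 0.031 m and y of ball_rear1_center in the frame of tray_handle between -0.035 and 0.035 m and z of ball_rear1_center in the frame of tray_handle between -0.062 and -0.042 m and x of ball_rear2_center in the frame of tray_handle between 0.013 and 0.031 m and y of ball_rear2_center in the frame of tray_handle between -0.035 and 0.035 m and z of ball_rear2_center in the frame of tray_handle between -0.062 and -0.042 m and x of ball_rear3_center in the frame of tray_handle between 0.013 and 0.031 m and y of ball_rear3_center in the frame of tray_handle between -0.035 and 0.035 m and z of ball_rear3_center in the frame of tray_handle between -0.062 and -0.042 m), for 0.2 s.
4. the lid sits on the jar (horizontal distance between lid_knob and jar_rim below 0.008 m and z of lid_knob in the frame of jar_rim between 0.026 and 0.035 m and angle between lid_knob's own z axis and vertical below 0.06 rad), for 0.2 s.
At the end, for the whole second after the job is handed in: Three front balls in the jar; the six others in the tray's middle and rear rows as at the start; tray level (within 3 degrees) on the mat, handle within 45 mm of the mat's centre; lid fully down on the jar, level (within 3 degrees), knob within 8 mm of the jar's axis (all of step 3 and all of step 4 and horizontal distance between each of ball_front1_center, ball_front2_center, ball_front3_center and jar_rim below 0.045 m and z of ball_front1_center in the frame of jar_rim between -0.07 and -0.008 m and z of ball_front2_center in the frame of jar_rim between -0.07 and -0.008 m and z of ball_front3_center in the frame of jar_rim between -0.07 and -0.008 m); the robot touches nothing.
It fails at once if the jar is moved more than 30 mm or tipped (distance of jar_rim from where it was at the start of the episode above 0.03 m or angle between jar_rim's own z axis and vertical above 0.3 rad).
It fails at once if the wash bottle or the beaker is moved more than 30 mm (distance of any of wash_bottle, beaker from where it was at the start of the episode above 0.03 m).
It also fails if it takes over 67 s, if anything falls off the work surface, if the arm or the gripper's body presses on something with over 40 N, if the wrist force passes 120 N, or if a joint passes its speed limit or range.

## Robot

A 6-joint arm with a two-finger parallel gripper is mounted at the origin on the work surface. World frame = base frame: x ahead of the robot, y to its left, z up, the work surface at z = 0. Lengths are in m, angles in degrees, forces in N, time in s.
With the tool pointing down it reaches from about 0.375 to 0.975 m from the base axis. Payload 3.8 kg.
Tool frame: the origin (TCP) lies on the centre line of the jaws, within the pads' length; the fingertips stand 25 mm ahead of it and the grasp point (between the pads) lies 6 mm ahead of it; z points along the fingers, y is the direction in which the jaws open and shut (so a half turn about z gives the same grasp; the last joint's range is limited). The gripper opens to 85 mm and grips with 20 to 120 N. Pads are 22 mm wide; open, the fingers measure 114 mm over their backs; the gripper's body (76 mm by 85 mm) begins 54 mm behind the grasp point. The pads swing forward as they close: fully open they stand 13 mm farther back than shut.
Start: joints at [-70.525, 15.12, 91.902, -0, 72.978, -2.114], TCP at [0.248, -0.628, 0.256] pointing down, gripper open.
Joint ranges: [-150.88, 150.88], [-54.13, 125.18], [17.81, 147.31], [-75.09, 255.09], [0, 152.58], [-146.25, 146.25]. Speed limits (degrees/s): [147.25, 147.25, 180, 180, 180, 180].

## Interface

Orientations are given as [roll, pitch, yaw] about the fixed x, y, z axes, in that order (R = Rz(yaw) Ry(pitch) Rx(roll)).
In Python, from cell import readout, get_image, camera_params, ctrl gives the robot as it stands. The module is installed in compiled form; this text tells all that it offers.
- The arm moves only by the tool play_rows, never from a script. Its argument "commands" is one flat list of numbers, 7 for each row, row after row: the turn, a rotation vector about the tool's x, y, z in degrees, then the shift along the tool's x, y, z in mm, then the opening in per cent of the stroke, from 0 (shut) to 100 (fully open). A call has 1 to 10 rows; each row is the pose to reach, as a shift and turn from the pose commanded when the call began, along the tool's axes at that moment; what a row does not reach only later rows make up. A row lasts 1/8 s, in which the tool goes at most 62.5 mm and 10.7 degrees, less where a joint would pass 70% of its speed; a pose out of reach is approached as far as the arm can. A call with a gripper value outside its range is refused whole. The fingers move at their own pace and stop on an object; "grip_force" is the grip in N (left out, the last holds). Time passes only in rows, so rows that repeat a pose let the fingers close. It gives the time, the measured TCP pose, the force and the opening at its end, in the units of the state.
- readout.get_obs(): the state, without advancing time (a new reading comes with each control period).
- get_image(name): name is "scene" or "top"; returns (picture, depth): 420x560x3 uint8, blue, green, red; 420x560 float32, m along the optical axis (not along the pixel's ray), 0 where there is no reading.
- camera_params(name): a dict with "intrinsics" (3x3 intrinsics, pixels), "rvec" (rotation vector, rad) and "tvec" (3), from world to camera coordinates, as OpenCV has them. Camera axes: x right, y down, z forward; pixel columns grow to the right and rows downward; lengths in m; the calibration is good to about 2 mm. A picture is of the moment at which its call begins. camera_params takes no time and is no camera call.
- ctrl.sign_off(): hands the job in, once; it reports no verdict.
The state is a dict: "time_s": time; "qpos": joint angles; "joint_vel": joint speeds; "joint_efforts": joint torques, N m; "tcp_pos": TCP position; "eef_rot": TCP orientation; "contact_force": force on the tool from outside, world axes, zero at the start; "torque": the same for the moment, N m; "grip_width": finger opening in m.
Only numpy, scipy, OpenCV 4.12 (cv2) and the standard library are available. Lean on these libraries where they do the work, as an engineer would, in place of code of your own. Each camera call takes 0.05 s, during which the arm holds its last target.

## Working session

There is one attempt and no reset: what is moved stays moved. The work goes in short steps, Python scripts to look and compute and a tool call to move; the robot and the scene stay as the last step left them, time stands still between calls to the robot, and variables do not carry over. Pictures are saved under pics/ and viewed, and the job is handed in when it is done.

Besides the shell and the picture viewer there is one more tool, called after "Emit:" as name(argument=value, ...) on one line, values as JSON. play_rows: Moves the arm, as the interface text tells. Its arguments: {"type":"object","properties":{"commands":{"type":"array"},"grip_force":{"type":"number"}},"required":["commands"]}

```bash
mkdir -p pics; ls
python3 - <<'E'
from cell import readout, get_image, camera_params, ctrl
import cv2,numpy as np
o=readout.get_obs(); print(o)
for n in("scene","top"):
    im,d=get_image(n); cv2.imwrite(f"pics/{n}0.png",im); np.savez(f"pics/{n}0.npz",im=im,d=d)
    p=camera_params(n); R=cv2.Rodrigues(np.array(p["rvec"],float))[0]; print(n,p, -R.T@np.array(p["tvec"]).ravel())
E
```

```text
pics
{'time_s': 0.0, 'qpos': array([-7.05243830e+01,  1.51709800e+01,  9.19813264e+01, -3.64841368e-04,
        7.29777999e+01, -2.11436856e+00]), 'joint_vel': array([-0.05181321, -0.03901602,  0.10635048,  0.00900973,  0.01735207,
        0.02949601]), 'joint_efforts': array([ 1.48561801e-03, -5.15106297e+01, -3.67307425e+01, -2.07433700e-04,
        1.27038054e-02, -1.91522838e-05]), 'tcp_pos': array([ 0.24814311, -0.62700548,  0.25493986]), 'eef_rot': array([-1.79869969e+02, -4.45180512e-03,  2.15900877e+01]), 'contact_force': array([ 0.7063985 , -0.1169023 , -0.31737933]), 'torque': array([-0.01532324,  0.03571059, -0.04875402]), 'grip_width': 0.08565263419687776}
scene {'intrinsics': array([[502.33349961,   0.        , 281.14829452],
       [  0.        , 502.33349961, 207.76760185],
       [  0.        ,   0.        ,   1.        ]]), 'rvec': array([ 0.74043228,  2.75850944, -0.89810881]), 'tvec': array([ 0.51736024, -0.17593919,  1.50139389])} [0.94570596 0.63652941 1.11949559]
top {'intrinsics': array([[388.9012684 ,   0.        , 276.86696848],
       [  0.        , 388.9012684 , 211.76843586],
       [  0.        ,   0.        ,   1.        ]]), 'rvec': array([ 2.18993228, -2.01798023,  0.20453768]), 'tvec': array([-0.05230626,  0.58196482,  0.71979927])} [ 0.42399569 -0.02210991  0.82417764]
```

View pics/scene0.png

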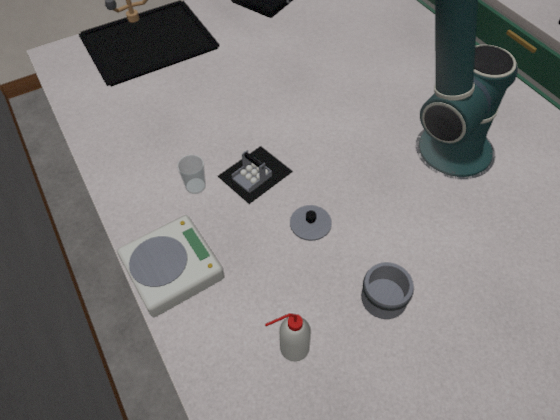

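View pics/top0.png

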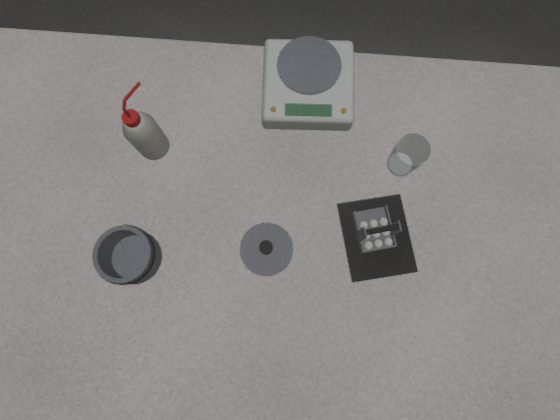

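The scene view shows the tray on its mat (255,172), the beaker (192,175), lid (311,220), jar (388,288) and wash bottle (295,335). In the top view the jar is at (125,255), the lid at (266,249), the tray at (377,232), the bottle at (145,135) and the beaker at (405,157). Next I zoom in and measure.

```bash
cat > h.py <<'E'
import cv2,numpy as np
from cell import readout,get_image,camera_params,ctrl
def cam(n):
    p=camera_params(n); R=cv2.Rodrigues(np.array(p["rvec"],float))[0]; return np.array(p["intrinsics"]),R,np.array(p["tvec"]).ravel()
def cloud(n,d):
    K,R,t=cam(n); v,u=np.mgrid[:420,:560]; X=np.stack([(u-K[0,2])/K[0,0]*d,(v-K[1,2])/K[1,1]*d,d],-1); W=(X-t)@R; W[d==0]=np.nan; return W
def onz(n,u,v,z):
    K,R,t=cam(n); c=-R.T@t; r=R.T@np.array([(u-K[0,2])/K[0,0],(v-K[1,2])/K[1,1],1]); return c+r*(z-c[2])/r[2]
def proj(n,P):
    K,R,t=cam(n); return cv2.projectPoints(np.array(P,float).reshape(-1,3),R,t,K,None)[0].reshape(-1,2)
E
python3 - <<'E'
from h import *
for n in("scene","top"):
    z=np.load(f"pics/{n}0.npz"); W=cloud(n,z["d"]); 
    print(n,np.nanmedian(W[...,2]), np.isnan(W[...,2]).mean())
    bs={"jar":(350,250,430,330),"lid":(280,195,340,245),"tray":(215,140,300,205)} if n=="scene" else {"jar":(85,215,170,295),"lid":(230,215,305,285),"tray":(330,190,425,290)}
    for k,(a,b,c,e) in bs.items():
        P=W[b:e,a:c].reshape(-1,3); print(k,np.nanpercentile(P[:,2],[1,50,90,97,99.5]))
        s=cv2.resize(z["im"][b:e,a:c],None,fx=7,fy=7,interpolation=cv2.INTER_CUBIC); cv2.imwrite(f"pics/{n}_{k}.png",s)
        if k=="jar":
            m=(abs(P[:,2]-.08)<.004); Q=P[m]
        elif k=="lid": m=(abs(P[:,2]-.014)<.003);Q=P[m]; K=P[P[:,2]>.03]; print("knob",K.mean(0),len(K),K.max(0))
        else: continue
        (c0,r)=cv2.minEnclosingCircle(Q[:,:2].astype(np.float32)); print(" circ",c0,r,len(Q), Q[:,2].mean())
E
```

```text
scene -0.00042325743277083064 0.004034863945578232
jar [-0.00516358  0.00153221  0.07328725  0.08013152  0.08273238]
 circ (0.47438061237335205, 0.28782209753990173) 0.05684979259967804 541 0.07938833224457661
lid [-0.005567    0.00165971  0.01577331  0.03939462  0.04958954]
knob [0.51542465 0.01677998 0.04431294] 110 [0.52843839 0.02831636 0.05237557]
 circ (0.5142940282821655, 0.014549871906638145) 0.05682917684316635 822 0.01379514417789007
tray [-0.00565887  0.00104098  0.01811727  0.05677948  0.07716098]
top 0.0008767729906016264 0.004175170068027211
jar [-0.00200457  0.00369067  0.07970526  0.08163067  0.08300371]
 circ (0.4751766324043274, 0.2868332862854004) 0.056419335305690765 928 0.08048937530230524
lid [-0.00204341  0.00256089  0.0161542   0.03034125  0.04993089]
knob [0.51416801 0.01316779 0.04816059] 157 [0.52793072 0.02605139 0.05382218]
 circ (0.5148776769638062, 0.013643946498632431) 0.0560062974691391 1927 0.014720406112458532
tray [-0.00199148  0.00288531  0.02167319  0.05756792  0.07868525]
```

Run:
```python
import cv2
a=cv2.imread("pics/scene_tray.png");b=cv2.imread("pics/top_tray.png")
print(a.shape,b.shape)
```

```text
(455, 595, 3) (700, 665, 3)
```

View pics/scene_tray.png

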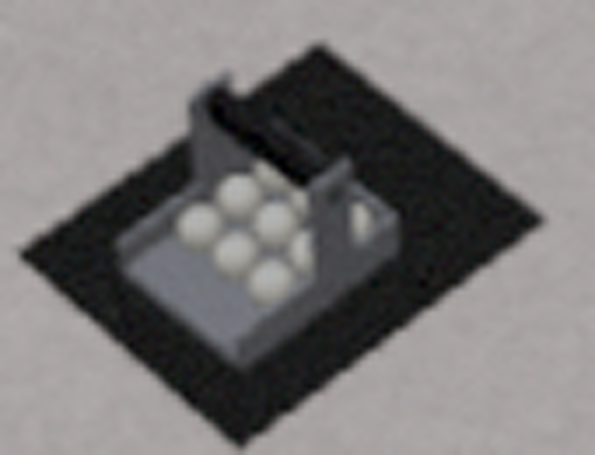

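View pics/top_tray.png

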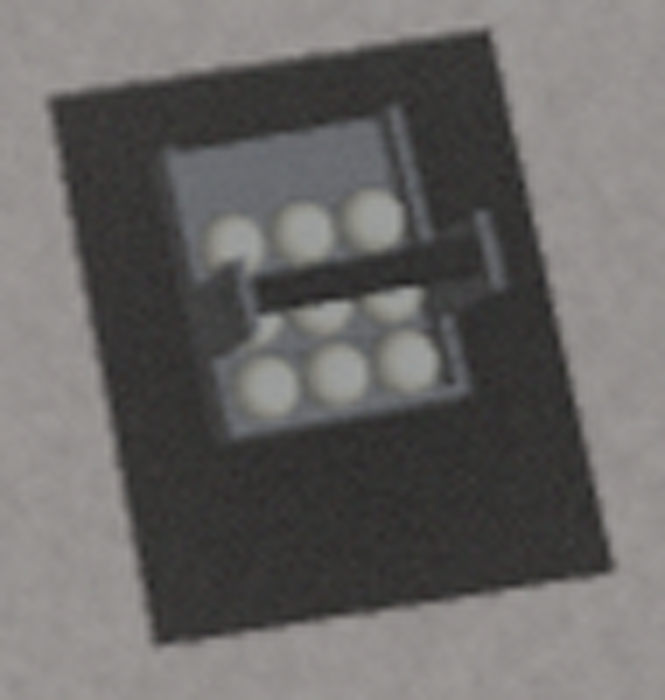

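Run:
```python
from h import *
from scipy.optimize import least_squares
# mat corners top
cs=[onz("top",330+u/7-.43,190+v/7-.43,.003)[:2] for u,v in [(50,98),(490,30),(612,570),(157,643)]]
cs=np.array(cs);print("mat",cs,cs.mean(0),[np.linalg.norm(cs[i]-cs[i-1]) for i in range(4)])
e=(cs[0]-cs[3]+cs[1]-cs[2]);print("mat long axis dir deg",np.degrees(np.arctan2(e[1],e[0])))
cs2=np.array([onz("scene",215+u/7-.43,140+v/7-.43,.003)[:2] for u,v in [(320,43),(545,220),(240,447),(20,255)]]);print("mat scene",cs2.mean(0),[np.linalg.norm(cs2[i]-cs2[i-1]) for i in range(4)],cs2)
for n,(a,b,c,e) in {"scene":(215,140,300,205),"top":(330,190,425,290)}.items():
    z=np.load(f"pics/{n}0.npz"); W=cloud(n,z["d"])[b:e,a:c]; im=z["im"][b:e,a:c]
    P=W.reshape(-1,3); g=im.reshape(-1,3).max(1)
    m=(P[:,2]>.066)&(P[:,2]<.085)&(g<45); Q=P[m]; r=cv2.minAreaRect(Q[:,:2].astype(np.float32)*1000); print(n,"bar",len(Q),Q.mean(0),r)
    bal=(im.min(-1)>130)&(abs(W[...,2]-.018)<.01)&((im.max(-1).astype(int)-im.min(-1))<40)
    print(bal.sum())
# front/rear balls in top crop, centre z .003+.004+.010=.017
for u,v in [(235,243),(303,233),(374,220),(267,386),(338,374),(409,361)]:
    print("ball",onz("top",330+u/7-.43,190+v/7-.43,.017).round(4))
for u,v in [(165,150),(390,120),(232,437),(468,392)]: print("tray corner",onz("top",330+u/7-.43,190+v/7-.43,.01).round(4))
for u,v in [(200,226),(237,253),(271,282)]: print("ball sc",onz("scene",215+u/7-.43,140+v/7-.43,.017).round(4))
```

```text
mat [[ 0.62497212 -0.13103313]
 [ 0.65769868 -0.2661094 ]
 [ 0.49417791 -0.30517423]
 [ 0.46163865 -0.17104201]] [ 0.55962184 -0.21833969] [np.float64(0.16816221812038923), np.float64(0.1389842654793072), np.float64(0.16812228551434347), np.float64(0.1380226658986708)]
mat long axis dir deg 13.599890921227725
mat scene [ 0.56012724 -0.21552184] [np.float64(0.16800400543400418), np.float64(0.13855530583026507), np.float64(0.16796695215062402), np.float64(0.1367301276661071)] [[ 0.49512066 -0.30305464]
 [ 0.46210634 -0.16849005]
 [ 0.62533585 -0.12887913]
 [ 0.6579461  -0.26166354]]
scene bar 80 [ 0.56646626 -0.21159231  0.07443564] ((565.4141845703125, -212.02674865722656), (12.094706535339355, 62.516517639160156), 17.198244094848633)
158
top bar 0 [nan nan nan] ((0.0, 0.0), (0.0, 0.0), 0.0)
233
ball [ 0.5813 -0.1868  0.017 ]
ball [ 0.586  -0.2071  0.017 ]
ball [ 0.5918 -0.2282  0.017 ]
ball [ 0.5389 -0.1979  0.017 ]
ball [ 0.5442 -0.2188  0.017 ]
ball [ 0.5498 -0.2397  0.017 ]
tray corner [ 0.6098 -0.1659  0.01  ]
tray corner [ 0.6248 -0.2341  0.01  ]
tray corner [ 0.5238 -0.1895  0.01  ]
tray corner [ 0.543  -0.2594  0.01  ]
ball sc [ 0.5913 -0.227   0.017 ]
ball sc [ 0.5849 -0.2067  0.017 ]
ball sc [ 0.5801 -0.1863  0.017 ]<stdin>:11: RuntimeWarning: Mean of empty slice.
  ret = um.true_divide(
```

View pics/top_jar.png

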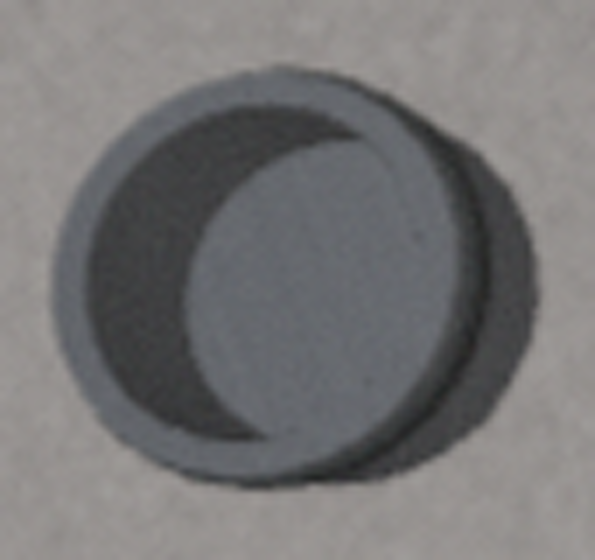

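View pics/top_lid.png

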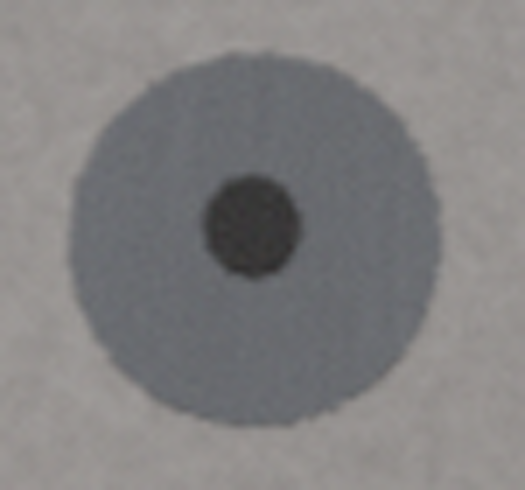

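Run:
```python
from h import *
for n,(a,b,c,e) in {"scene":(260,305,320,365),"top":(115,75,175,165)}.items():
    z=np.load(f"pics/{n}0.npz"); P=cloud(n,z["d"])[b:e,a:c].reshape(-1,3)
    for lo,hi in [(.03,.06),(.06,.1),(.1,.14),(.14,.17),(.17,.25)]:
        Q=P[(P[:,2]>lo)&(P[:,2]<hi)]
        if len(Q):print(n,lo,hi,len(Q),Q.mean(0).round(3),Q.min(0).round(3),Q.max(0).round(3))
# beaker
for n,(a,b,c,e) in {"scene":(170,150,215,200),"top":(380,125,440,185)}.items():
    z=np.load(f"pics/{n}0.npz"); P=cloud(n,z["d"])[b:e,a:c].reshape(-1,3);Q=P[P[:,2]>.02]
    print("beaker",n,len(Q),Q.mean(0).round(3) if len(Q) else "", onz(n,195,185,0) if n=="scene" else onz(n,401,165,0))
```

```text
scene 0.03 0.06 142 [0.738 0.307 0.046] [0.697 0.274 0.03 ] [0.758 0.319 0.06 ]
scene 0.06 0.1 215 [0.738 0.307 0.082] [0.692 0.255 0.06 ] [0.758 0.319 0.1  ]
scene 0.1 0.14 542 [0.731 0.295 0.118] [0.691 0.251 0.1  ] [0.758 0.318 0.139]
scene 0.14 0.17 186 [0.726 0.288 0.151] [0.708 0.269 0.141] [0.778 0.301 0.17 ]
scene 0.17 0.25 106 [0.753 0.278 0.182] [0.723 0.267 0.17 ] [0.785 0.287 0.194]
top 0.03 0.06 198 [0.707 0.264 0.046] [0.691 0.249 0.03 ] [0.743 0.299 0.06 ]
top 0.06 0.1 308 [0.706 0.265 0.081] [0.691 0.25  0.06 ] [0.743 0.299 0.1  ]
top 0.1 0.14 679 [0.715 0.273 0.118] [0.691 0.25  0.1  ] [0.756 0.315 0.139]
top 0.14 0.17 254 [0.723 0.281 0.152] [0.709 0.267 0.14 ] [0.782 0.298 0.169]
top 0.17 0.25 136 [0.748 0.276 0.184] [0.722 0.267 0.171] [0.784 0.286 0.194]
beaker scene 777 [ 0.727 -0.263  0.065] [ 0.7268315  -0.26645062  0.        ]
beaker top 1182 [ 0.73  -0.266  0.066] [ 0.72499493 -0.26901211  0.        ]
```

```bash
cat > plan.py <<'E'
import json,numpy as np
from scipy.spatial.transform import Rotation as Ro
# commanded pose kept in cmd.json
def load():
    c=json.load(open("cmd.json")); return np.array(c["p"]),Ro.from_matrix(c["R"])
def save(p,R): json.dump({"p":list(map(float,p)),"R":R.as_matrix().tolist()},open("cmd.json","w"))
def rpy(r,p,y): return Ro.from_euler("xyz",[r,p,y],degrees=True)
def rel(p,R):
    p0,R0=load(); return (R0.inv()*R).as_rotvec(degrees=True), R0.inv().apply(np.array(p)-p0)*1000
def sent(rv,s):   # apply a sent row to the commanded pose
    p0,R0=load(); p=p0+R0.apply(np.array(s)/1000); R=R0*Ro.from_rotvec(rv,degrees=True); save(p,R); return p,R.as_euler("xyz",degrees=True)
E
python3 - <<'E'
from plan import *
save([.248,-.628,.256],rpy(180,0,21.59))
a,b=rel([.565,-.2125,.150],rpy(180,0,105.5));print(a.round(2),b.round(1))
E
```

```text
[ -0.     0.   -83.91] [ 447.6 -269.7  106. ]
```

Emit:
play_rows(commands=[0, 0, -84, 447.5, -269.5, 106, 60, 0, 0, -84, 447.5, -269.5, 106, 60, 0, 0, -84, 447.5, -269.5, 106, 60, 0, 0, -84, 447.5, -269.5, 106, 60, 0, 0, -84, 447.5, -269.5, 106, 60, 0, 0, -84, 447.5, -269.5, 106, 60, 0, 0, -84, 447.5, -269.5, 106, 60, 0, 0, -84, 447.5, -269.5, 106, 60, 0, 0, -84, 447.5, -269.5, 106, 60, 0, 0, -84, 447.5, -269.5, 106, 60], grip_force=100)

```text
time_s: 1.35
tcp_pos: [0.5657, -0.2099, 0.1489]
eef_rot: [-179.9, -0.1, 105.8]
contact_force: [-0.2, 0.3, -0.1]
grip_width: 0.0513
```

Run:
```python
from h import *
from plan import *
p,e=sent([0,0,-84],[447.5,-269.5,106]);print(p,e)
for n,(a,b,c,d_) in {"scene":(205,110,310,205),"top":(320,180,430,290)}.items():
    im,d=get_image(n); cv2.imwrite(f"pics/{n}1.png",cv2.resize(im[b:d_,a:c],None,fx=5,fy=5,interpolation=cv2.INTER_CUBIC))
o=readout.get_obs();print(o["tcp_pos"],o["eef_rot"],o["qpos"])
```

```text
[ 0.56493789 -0.21274481  0.15      ] [180.     0.   105.59]
[ 0.56489793 -0.21227686  0.14978417] [-1.79929231e+02 -1.90456546e-02  1.05643930e+02] [-2.29443069e+01  1.24930729e+01  1.06909677e+02 -3.35559754e-02
  6.06644502e+01 -3.85717917e+01]
```

View pics/scene1.png

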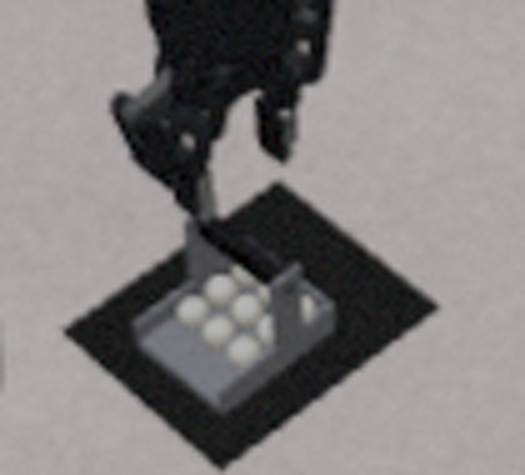

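View pics/top1.png

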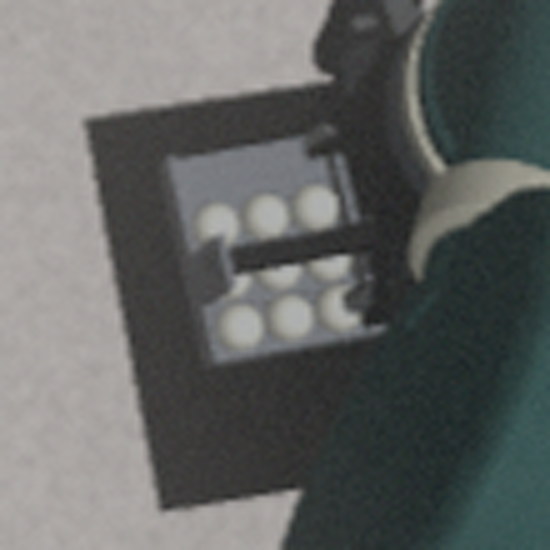

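The jaws straddle the bar: in the top crop the tips sit at (320,140) and (360,295), on either side of it. I'll descend and close.

Emit:
play_rows(commands=[0, 0, 0, 0, 0, 40, 60, 0, 0, 0, 0, 0, 75, 60, 0, 0, 0, 0, 0, 75, 60, 0, 0, 0, 0, 0, 75, 30, 0, 0, 0, 0, 0, 75, 15, 0, 0, 0, 0, 0, 75, 5, 0, 0, 0, 0, 0, 75, 0, 0, 0, 0, 0, 0, 75, 0, 0, 0, 0, 0, 0, 75, 0, 0, 0, 0, 0, 0, 75, 0], grip_force=100)

```text
time_s: 2.7
tcp_pos: [0.5667, -0.2134, 0.0777]
eef_rot: [179.9, 0.2, 105.6]
contact_force: [-1.9, -1.5, 6.7]
grip_width: 0.008
```

Run:
```python
from h import *
from plan import *
p,e=sent([0,0,0],[0,0,75]);print(p,e)
for n,(a,b,c,d_) in {"scene":(205,110,310,205),"top":(320,180,430,290)}.items():
    im,d=get_image(n); cv2.imwrite(f"pics/{n}2.png",cv2.resize(im[b:d_,a:c],None,fx=5,fy=5,interpolation=cv2.INTER_CUBIC))
o=readout.get_obs();print(o["tcp_pos"],o["eef_rot"],o["contact_force"],o["torque"],o["grip_width"])
```

```text
[ 0.56493789 -0.21274481  0.075     ] [180.     0.   105.59]
[ 0.56670118 -0.21338037  0.07768018] [1.79856684e+02 1.65942418e-01 1.05605559e+02] [-1.3135352  -2.65477642  5.42158555] [-0.22441263  0.22875607 -0.04318699] 0.008250530494408444
```

View pics/scene2.png

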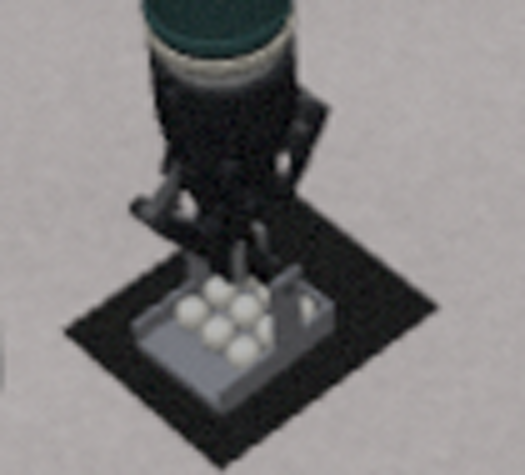

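View pics/top2.png

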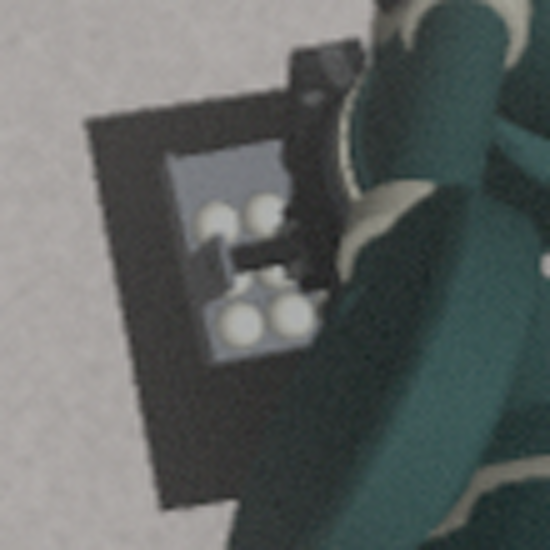

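Emit:
play_rows(commands=[0, 0, 0, 0, 0, -3, 0, 0, 0, 0, 0, 0, -12, 0, 0, 0, 0, 0, 0, -27, 0, 0, 0, 0, 0, 0, -45, 0, 0, 0, 0, 0, 0, -63, 0, 0, 0, 0, 0, 0, -81, 0, 0, 0, 0, 0, 0, -98, 0, 0, 0, 0, 0, 0, -110, 0, 0, 0, 0, 0, 0, -117, 0, 0, 0, 0, 0, 0, -120, 0], grip_force=100)

```text
time_s: 4.05
tcp_pos: [0.5653, -0.2124, 0.1955]
eef_rot: [180.0, -0.0, 105.6]
contact_force: [-0.1, -0.1, -4.6]
grip_width: 0.0078
```

```bash
cat >> plan.py <<'E'
def rows(traj,grip=0,nd=1,apply=False):
    out=[]
    for p,R in traj:
        a,b=rel(p,R); out.append(list((np.round(a*2)/2))+list(np.round(b)))
    for r in out: print(", ".join(f"{x:g}" for x in r)+f", {grip},")
    return out
E
python3 - <<'E'
from plan import *
print(sent([0,0,0],[0,0,-120]))
jar=np.array([.475,.287]); phi=np.radians(31); f=np.array([np.cos(phi),np.sin(phi)])
p0=np.array([.565,-.2127,.195]); p1=np.r_[jar-.079*f,.195]; print(p1)
s=lambda t:t*t*(3-2*t)
T=[]
for k in range(1,21):
    q=s(k/20); T.append((p0+(p1-p0)*q, rpy(180,0,105.59+(121-105.59)*q)))
r=rows(T[:10]); print(sent(r[-1][:3],r[-1][3:])); print(); r=rows(T[10:])
E
```

```text
(array([ 0.56493789, -0.21274481,  0.195     ]), array([180.  ,   0.  , 105.59]))
[0.40728378 0.24631199 0.195     ]
-0, 0, -0, 4, -0, -0, 0,
-0, 0, -0.5, 14, -1, -0, 0,
-0, 0, -1, 29, -2, -0, 0,
-0, 0, -1.5, 50, -3, -0, 0,
-0, 0, -2.5, 76, -4, -0, 0,
-0, 0, -3.5, 105, -6, -0, 0,
-0, 0, -4.5, 137, -8, -0, 0,
-0, 0, -5.5, 171, -10, -0, 0,
-0, 0, -6.5, 206, -12, -0, 0,
-0, 0, -7.5, 242, -14, -0, 0,
(array([0.48641504, 0.01658936, 0.195     ]), array([-180.  ,    0.  ,  113.09]))

-0, 0, -1.5, 36, 2, -0, 0,
-0, 0, -2.5, 72, 5, -0, 0,
-0, 0, -3.5, 106, 7, -0, 0,
-0, 0, -4.5, 138, 10, -0, 0,
-0, 0, -5.5, 167, 12, -0, 0,
-0, 0, -6.5, 192, 14, -0, 0,
-0, 0, -7, 213, 15, -0, 0,
-0, 0, -7.5, 229, 16, -0, 0,
-0, 0, -8, 239, 17, -0, 0,
-0, 0, -8, 242, 17, -0, 0,
```

Emit:
play_rows(commands=[0, 0, 0, 4, 0, 0, 0, 0, 0, -0.5, 14, -1, 0, 0, 0, 0, -1, 29, -2, 0, 0, 0, 0, -1.5, 50, -3, 0, 0, 0, 0, -2.5, 76, -4, 0, 0, 0, 0, -3.5, 105, -6, 0, 0, 0, 0, -4.5, 137, -8, 0, 0, 0, 0, -5.5, 171, -10, 0, 0, 0, 0, -6.5, 206, -12, 0, 0, 0, 0, -7.5, 242, -14, 0, 0])

```text
time_s: 5.3
tcp_pos: [0.4854, 0.0192, 0.1954]
eef_rot: [180.0, -0.0, 113.2]
contact_force: [-0.1, 0.2, -4.8]
grip_width: 0.0079
```

Emit:
play_rows(commands=[0, 0, -1, 36, 2, 0, 0, 0, 0, -2, 72, 5, 0, 0, 0, 0, -3, 106, 7, 0, 0, 0, 0, -4, 138, 10, 0, 0, 0, 0, -5, 167, 12, 0, 0, 0, 0, -6, 192, 14, 0, 0, 0, 0, -6.5, 213, 15, 0, 0, 0, 0, -7, 229, 16, 0, 0, 0, 0, -7.5, 239, 17, 0, 0, 0, 0, -8, 242, 17, 0, 0])

```text
time_s: 6.55
tcp_pos: [0.4072, 0.2467, 0.1953]
eef_rot: [180.0, 0.0, 121.2]
contact_force: [0.1, -0.8, -4.8]
grip_width: 0.0077
```

Run:
```python
from h import *
from plan import *
print(sent([0,0,-8],[242,17,0]))
for n,(a,b,c,d_) in {"scene":(320,180,460,330),"top":(60,180,220,320)}.items():
    im,d=get_image(n); cv2.imwrite(f"pics/{n}3.png",cv2.resize(im[b:d_,a:c],None,fx=4,fy=4,interpolation=cv2.INTER_CUBIC)); np.savez(f"pics/{n}3.npz",im=im,d=d)
o=readout.get_obs();print(o["time_s"],o["tcp_pos"],o["eef_rot"],o["contact_force"],o["torque"],o["grip_width"],o["qpos"])
```

```text
(array([0.40714644, 0.24586973, 0.195     ]), array([180.  ,   0.  , 121.09]))
6.65 [0.40747667 0.24619023 0.19526897] [-1.79994711e+02  1.37131236e-02  1.21117720e+02] [ 0.50694292 -0.6631278  -3.56682584] [-0.05067999 -0.02137001 -0.03990751] 0.007749018879094029 [ 2.81510194e+01 -3.93986447e+00  1.19395203e+02 -1.54697707e-02
  6.45492354e+01 -2.96005171e+00]
```

View pics/scene3.png

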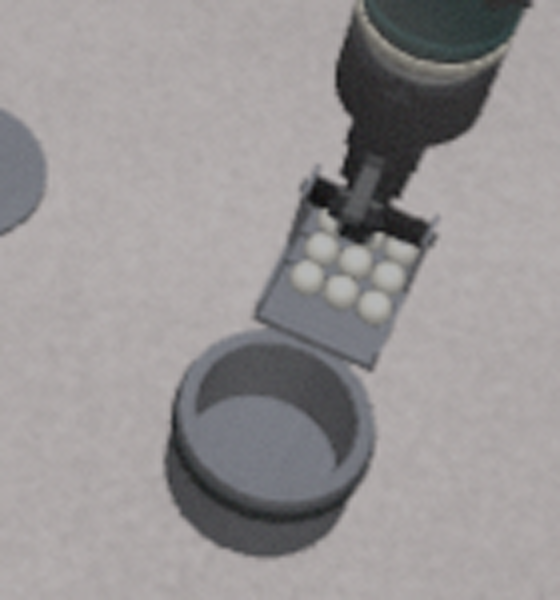

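View pics/top3.png

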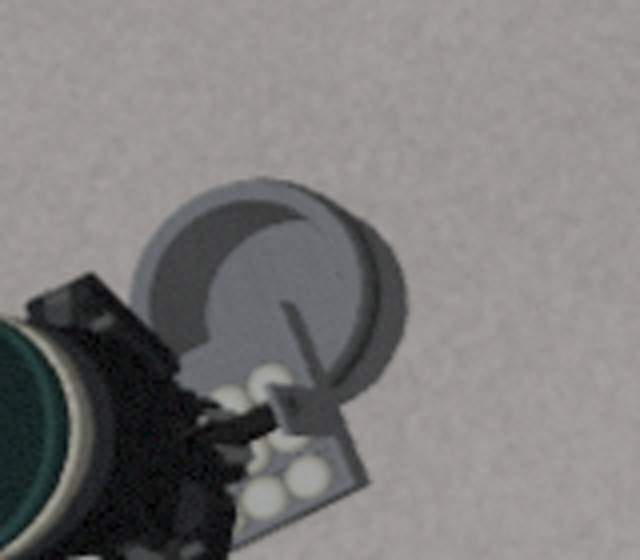

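All nine balls are in their rows. The tray is level just behind the jar, with its spout corners at about (258,318) and (372,368) in the crop. I'll check the predicted spout position and compute the tilt path.

Run:
```python
from h import *
from plan import *
for u,v in [(258,318),(372,368)]: print(onz("scene",320+u/4-.4,180+v/4-.4,.1225))
jar=np.array([.475,.287])
def geom(p,R):  # tcp-> handle, spout
    z=R.apply([0,0,1]); u=-z; f=R.apply([0,1,0]); h=p+.0085*z; return h,h+.054*f-.059*u
p,R=load(); print(geom(p,R))
yaw=121.09; phi=np.radians(yaw-90); f0=np.array([np.cos(phi),np.sin(phi),0]); ax=np.array([-np.sin(phi),np.cos(phi),0])
def tgt(th,sp):
    Q=Ro.from_rotvec(ax*np.radians(th))*rpy(180,0,yaw)   # rotation about +left axis: front goes down
    z=Q.apply([0,0,1]);f=Q.apply([0,1,0]); h=sp-.054*f+.059*(-z); return h-.0085*z,Q
sp0=geom(p,R)[1]; sp1=np.r_[jar-.025*f0[:2],.098]
print(sp0,sp1)
s=lambda t:t*t*(3-2*t)
T=[]
for k in range(1,11):
    a=min(1,k/8); q=s(a); T.append(tgt(20*s(k/10),sp0+(sp1-sp0)*q))
r=rows(T); print(sent(r[-1][:3],r[-1][3:])); p,R=load(); print(geom(p,R))
print(tgt(20,sp1)); save(*tgt(20,sp1)) if 0 else None
T=[tgt(th,sp1) for th in (21,23,26,29,32,35,37,38,38,38)]
r=rows(T);
```

```text
[0.46692952 0.24804277 0.1225    ]
[0.43132698 0.30595519 0.1225    ]
(array([0.40714644, 0.24586973, 0.1865    ]), array([0.45338973, 0.27375446, 0.1275    ]))
[0.45338973 0.27375446 0.1275    ] [0.45359107 0.2740904  0.098     ]
0.5, 0, 0, 0, 1, 1, 0,
2, 0, -0, 0, 3, 3, 0,
4.5, 0, 0, 0, 5, 5, 0,
7, 0, 0, 0, 9, 9, 0,
10, 0, -0, 0, 13, 12, 0,
13, 0, 0, 0, 17, 14, 0,
15.5, 0, -0, 0, 21, 16, 0,
18, 0, 0, 0, 24, 16, 0,
19.5, 0, -0, 0, 26, 15, 0,
20, 0, 0, 0, 27, 15, 0,
(array([0.43026809, 0.2598121 , 0.18      ]), array([-1.60000000e+02,  1.27222187e-14,  1.21090000e+02]))
(array([0.42777851, 0.25831088, 0.17201261]), array([0.4539524 , 0.27409375, 0.09810166]))
(array([0.42990676, 0.25980875, 0.17989834]), Rotation.from_matrix(array([[-5.16383874e-01,  8.04712564e-01, -2.92891420e-01],
                            [ 8.56357224e-01,  4.85242116e-01, -1.76613687e-01],
                            [-8.32667268e-17, -3.42020143e-01, -9.39692621e-01]])))
1, 0, 0, 0, 1, -1, 0,
3, 0, 0, 0, 3, -3, 0,
6, 0, 0, 0, 7, -5, 0,
9, 0, 0, 0, 11, -7, 0,
12, 0, 0, 0, 15, -10, 0,
15, 0, 0, 0, 19, -11, 0,
17, -0, 0, 0, 22, -13, 0,
18, 0, 0, 0, 23, -13, 0,
18, 0, 0, 0, 23, -13, 0,
18, 0, 0, 0, 23, -13, 0,
```

Emit:
play_rows(commands=[0.5, 0, 0, 0, 1, 1, 0, 2, 0, 0, 0, 3, 3, 0, 4.5, 0, 0, -1, 5, 5, 0, 7, 0, 0, -1, 9, 9, 0, 10, 0, 0, -1, 13, 12, 0, 13, 0, 0, -2, 17, 14, 0, 15.5, 0, 0, -2, 21, 16, 0, 18, 0, 0, -2, 24, 16, 0, 19.5, 0, 0, -2, 26, 15, 0, 20, 0, 0, -2, 27, 15, 0])

```text
time_s: 7.9
tcp_pos: [0.4324, 0.2587, 0.1799]
eef_rot: [-160.0, -0.0, 121.1]
contact_force: [-0.2, -0.2, -5.3]
grip_width: 0.0082
```

Run:
```python
from h import *
for n,(a,b,c,d_) in {"scene":(320,180,460,330)}.items():
    im,d=get_image(n); cv2.imwrite(f"pics/{n}4.png",cv2.resize(im[b:d_,a:c],None,fx=4,fy=4,interpolation=cv2.INTER_CUBIC)); np.savez(f"pics/{n}4.npz",im=im,d=d)
o=readout.get_obs();print(o["time_s"],o["tcp_pos"],o["eef_rot"],o["contact_force"],o["torque"],o["grip_width"],o["qpos"])
```

```text
7.95 [0.43233165 0.25870638 0.18001015] [-1.59974077e+02  7.76492543e-05  1.21080157e+02] [ 0.18811135 -0.42800491 -3.464435  ] [ 0.21281051 -0.43343517 -0.02653833] 0.0079407798024644 [ 28.60640142  12.96045764 105.09773298  -0.8553929   81.95143395
  -2.20455518]
```

View pics/scene4.png

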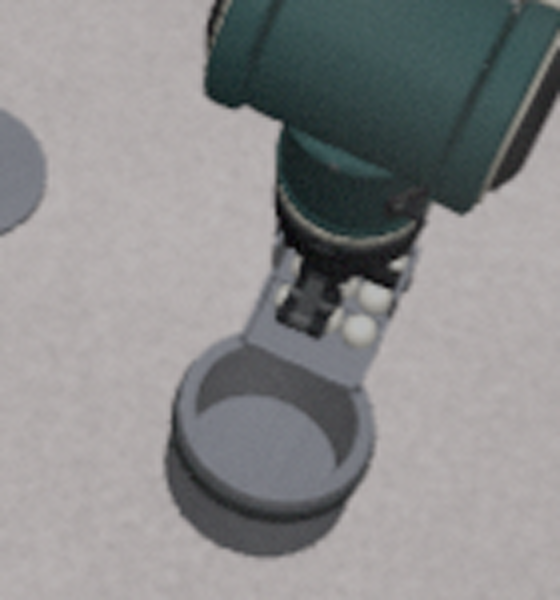

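Run:
```python
from h import *
for u,v in [(247,342),(360,388)]:
  P=onz("scene",320+u/4-.4,180+v/4-.4,.096); d=P[:2]-[.475,.287]; f=np.array([np.cos(np.radians(31)),np.sin(np.radians(31))]); print(P, d@f, d@[-f[1],f[0]])
```

```text
[0.46929281 0.24741443 0.096     ] -0.025280090975361918 -0.030992040675622435
[0.43165811 0.30392818 0.096     ] -0.028432593983536255 0.03683301084678515
```

Emit:
play_rows(commands=[1, 0, 0, 0, 1, -1, 0, 3, 0, 0, -1, 4, -3, 0, 6, 0, 0, -2, 8, -5, 0, 9, 0, 0, -3, 13, -7, 0, 12, 0, 0, -3, 17, -9, 0, 14, 0, 0, -3, 20, -10, 0, 16, 0, 0, -3, 23, -12, 0, 17, 0, 0, -3, 24, -12, 0, 17, 0, 0, -3, 24, -12, 0, 17, 0, 0, -3, 24, -12, 0])

```text
time_s: 9.2
tcp_pos: [0.4559, 0.2696, 0.1835]
eef_rot: [-143.0, -0.0, 121.1]
contact_force: [0.9, -0.4, -3.1]
grip_width: 0.0082
```

Run:
```python
from h import *
from plan import *
sent([0,0,0],[-2,0,0]);print(sent([17,0,0],[-3,24,-12]))
for n,(a,b,c,d_) in {"scene":(320,180,460,330),"top":(60,180,220,320)}.items():
    im,d=get_image(n); cv2.imwrite(f"pics/{n}5.png",cv2.resize(im[b:d_,a:c],None,fx=4,fy=4,interpolation=cv2.INTER_CUBIC)); np.savez(f"pics/{n}5.npz",im=im,d=d)
o=readout.get_obs();print(o["time_s"],o["tcp_pos"],o["eef_rot"],o["contact_force"],o["torque"],o["grip_width"],o["qpos"])
```

```text
(array([0.45567781, 0.26929549, 0.18306783]), array([-143.  ,    0.  ,  121.09]))
9.3 [0.4559216  0.26956979 0.18364584] [-1.43027667e+02  7.86250806e-05  1.21091702e+02] [-0.5511063   0.12747458 -4.06671193] [ 0.38651933 -0.62536846  0.06697693] 0.008306304210613267 [28.75603656 26.14367132 92.19058484 -1.42057447 98.61258825 -2.07912796]
```

View pics/scene5.png

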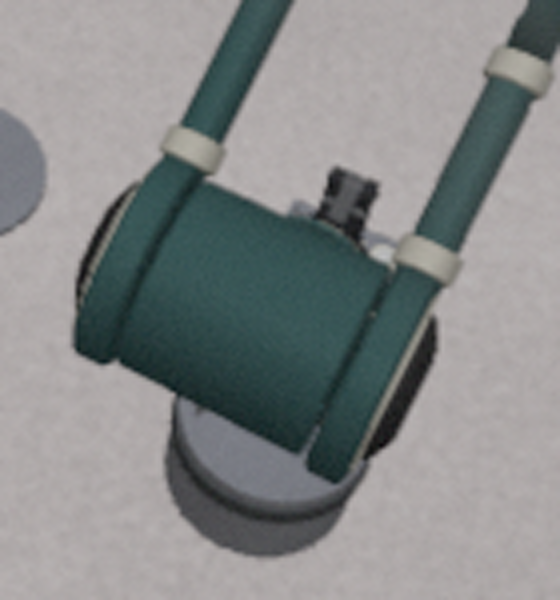

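View pics/top5.png

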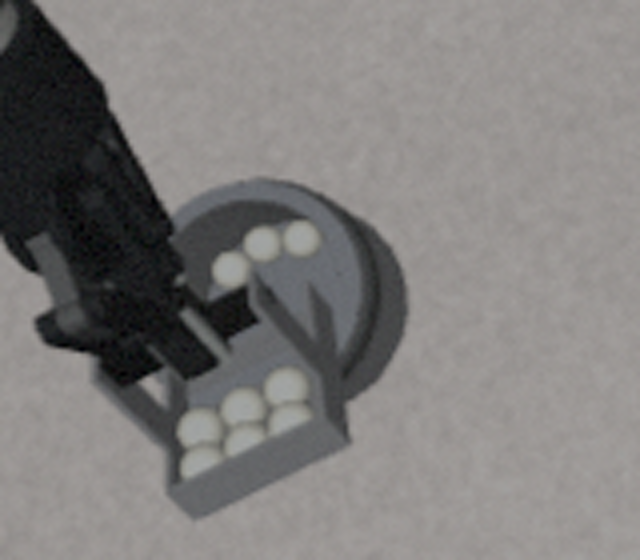

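The top view shows three balls in the jar at (300,238), (262,243) and (230,268), and six still in the tray. I'll level the tray again and carry it back.

Run:
```python
from plan import *
def geom(p,R):
    z=R.apply([0,0,1]); u=-z; f=R.apply([0,1,0]); h=p+.0085*z; return h,h+.054*f-.059*u
yaw=121.09; phi=np.radians(yaw-90); ax=np.array([-np.sin(phi),np.cos(phi),0])
def tgt(th,sp):
    Q=Ro.from_rotvec(ax*np.radians(th))*rpy(180,0,yaw)
    z=Q.apply([0,0,1]);f=Q.apply([0,1,0]); h=sp-.054*f+.059*(-z); return h-.0085*z,Q
p,R=load(); sp0=geom(p,R)[1]; print(sp0)
s=lambda t:t*t*(3-2*t)
T=[tgt(37*(1-s(k/14)),sp0+np.array([0,0,.035])*s(min(1,k/10))) for k in range(1,15)]
r=rows(T[:10]); print(sent(r[-1][:3],r[-1][3:])); print(); r=rows(T[10:]);print(sent(r[-1][:3],r[-1][3:]))
p0,R0=load(); p1=np.array([.563,-.214,.195])
y0=R0.as_euler("xyz",degrees=True)[2]
# 6 rows of the previous call already used 4; transfer in 20
T=[(p0+(p1-p0)*s(k/20),Ro.from_euler("z",(105.6-y0)*s(k/20),degrees=True)*rpy(180,0,y0)) for k in range(1,21)]
print(); r=rows(T[:10]); print(sent(r[-1][:3],r[-1][3:])); print(); r=rows(T[10:]);print(sent(r[-1][:3],r[-1][3:]))
```

```text
[0.45782196 0.27058841 0.09666192]
-0.5, 0, 0, -0, -1, -0, 0,
-2, 0, 0, -0, -5, -1, 0,
-4.5, 0, 0, -0, -10, -2, 0,
-7.5, 0, 0, -0, -16, -2, 0,
-11, 0, 0, -0, -22, -3, 0,
-14.5, 0, 0, 0, -29, -2, 0,
-18.5, 0, 0, -0, -35, -1, 0,
-22.5, 0, 0, 0, -41, 1, 0,
-26, 0, 0, -0, -45, 4, 0,
-29.5, 0, 0, 0, -47, 8, 0,
(array([0.41941074, 0.24742643, 0.20496405]), array([-172.5 ,    0.  ,  121.09]))

-3, 0, 0, -0, -4, 2, 0,
-5.5, 0, 0, 0, -6, 5, 0,
-7, 0, 0, 0, -8, 6, 0,
-7.5, 0, 0, -0, -8, 7, 0,
(array([0.41183606, 0.24285889, 0.19906815]), array([1.80000000e+02, 1.27222187e-14, 1.21090000e+02]))

-0, 0, 0, -3, -1, 0, 0,
-0, 0, 0.5, -13, -3, 0, 0,
-0, 0, 1, -29, -6, 0, 0,
-0, 0, 1.5, -49, -11, 0, 0,
-0, 0, 2.5, -73, -17, 1, 0,
-0, 0, 3.5, -101, -23, 1, 0,
-0, 0, 4.5, -132, -30, 1, 0,
-0, 0, 5.5, -165, -37, 1, 0,
-0, 0, 6.5, -200, -45, 2, 0,
-0, 0, 7.5, -235, -53, 2, 0,
(array([0.48779933, 0.0142466 , 0.19706815]), array([1.80000000e+02, 1.27222187e-14, 1.13590000e+02]))

-0, 0, 1.5, -35, -4, 0, 0,
-0, 0, 2.5, -71, -7, 1, 0,
-0, 0, 3.5, -104, -10, 1, 0,
-0, 0, 4.5, -136, -13, 1, 0,
-0, 0, 5.5, -164, -16, 1, 0,
-0, 0, 6.5, -189, -18, 2, 0,
-0, 0, 7, -210, -20, 2, 0,
-0, 0, 7.5, -226, -21, 2, 0,
-0, 0, 8, -236, -22, 2, 0,
-0, 0, 8, -239, -22, 2, 0,
(array([ 0.56328301, -0.21358495,  0.19506815]), array([1.80000000e+02, 1.27222187e-14, 1.05590000e+02]))
```

Emit:
play_rows(commands=[-0.5, 0, 0, 0, -1, -1, 0, -2, 0, 0, 0, -5, -2, 0, -4.5, 0, 0, 0, -10, -2, 0, -7.5, 0, 0, 0, -16, -2, 0, -11, 0, 0, 0, -22, -3, 0, -14.5, 0, 0, 0, -29, -2, 0, -18.5, 0, 0, 0, -35, -1, 0, -22.5, 0, 0, 0, -41, 1, 0, -26, 0, 0, 0, -45, 4, 0, -29.5, 0, 0, 0, -47, 8, 0])

```text
time_s: 10.55
tcp_pos: [0.4188, 0.2472, 0.2061]
eef_rot: [-172.7, 0.0, 121.1]
contact_force: [0.1, -1.2, -3.9]
grip_width: 0.0079
```

Emit:
play_rows(commands=[-3, 0, 0, 0, -4, 2, 0, -5.5, 0, 0, 0, -6, 5, 0, -7, 0, 0, 0, -8, 6, 0, -7.5, 0, 0, 0, -8, 7, 0])

```text
time_s: 11.05
tcp_pos: [0.4114, 0.2428, 0.1996]
eef_rot: [180.0, 0.0, 121.1]
contact_force: [0.2, 0.4, -4.6]
grip_width: 0.0078
```

Emit:
play_rows(commands=[0, 0, 0, -3, -1, 0, 0, 0, 0, 0.5, -13, -3, 0, 0, 0, 0, 1, -29, -6, 0, 0, 0, 0, 1.5, -49, -11, 0, 0, 0, 0, 2.5, -73, -17, 1, 0, 0, 0, 3.5, -101, -23, 1, 0, 0, 0, 4.5, -132, -30, 1, 0, 0, 0, 5.5, -165, -37, 1, 0, 0, 0, 6.5, -200, -45, 2, 0, 0, 0, 7.5, -235, -53, 2, 0])

```text
time_s: 12.3
tcp_pos: [0.4885, 0.0123, 0.1972]
eef_rot: [-180.0, 0.0, 113.5]
contact_force: [1.4, 0.9, -3.3]
grip_width: 0.008
```

Emit:
play_rows(commands=[0, 0, 1, -35, -4, 0, 0, 0, 0, 2, -71, -7, 1, 0, 0, 0, 3, -104, -10, 1, 0, 0, 0, 4, -136, -13, 1, 0, 0, 0, 5, -164, -16, 1, 0, 0, 0, 6, -189, -18, 2, 0, 0, 0, 7, -210, -20, 2, 0, 0, 0, 7.5, -226, -21, 2, 0, 0, 0, 8, -236, -22, 2, 0, 0, 0, 8, -239, -22, 2, 0])

```text
time_s: 13.55
tcp_pos: [0.5638, -0.2134, 0.1953]
eef_rot: [-180.0, -0.0, 105.6]
contact_force: [0.2, 1.0, -4.0]
grip_width: 0.0082
```

Run:
```python
from h import *
for n,(a,b,c,d_) in {"scene":(205,80,310,205)}.items():
    im,d=get_image(n); cv2.imwrite(f"pics/{n}6.png",cv2.resize(im[b:d_,a:c],None,fx=4,fy=4,interpolation=cv2.INTER_CUBIC)); 
o=readout.get_obs();print(o["time_s"],o["tcp_pos"],o["eef_rot"],o["contact_force"],o["torque"],o["grip_width"],o["qpos"])
```

```text
13.6 [ 0.5638284  -0.21339312  0.19530992] [-1.79998594e+02 -8.61346039e-03  1.05588579e+02] [ 0.55483999 -0.3712993  -3.78403992] [-0.02951666  0.04896423 -0.02977252] 0.008202569007733264 [-2.31005404e+01  9.97121727e+00  1.04749749e+02  6.43354918e-03
  6.52855156e+01 -3.86918100e+01]
```

View pics/scene6.png

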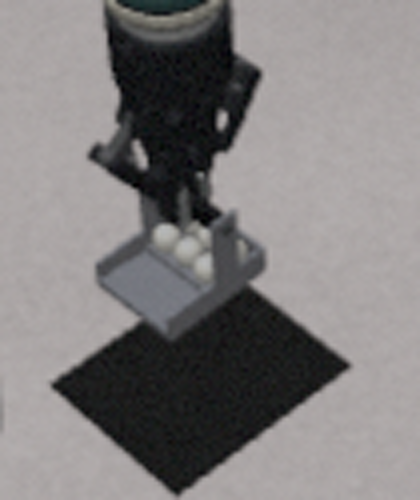

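The tray is back above the mat, level, with the front row empty. I'll lower it.

Emit:
play_rows(commands=[0, 0, 0, 0, 0, 5, 0, 0, 0, 0, 0, 0, 20, 0, 0, 0, 0, 0, 0, 40, 0, 0, 0, 0, 0, 0, 62, 0, 0, 0, 0, 0, 0, 82, 0, 0, 0, 0, 0, 0, 98, 0, 0, 0, 0, 0, 0, 108, 0, 0, 0, 0, 0, 0, 113, 0, 0, 0, 0, 0, 0, 116, 0, 0, 0, 0, 0, 0, 117, 0])

```text
time_s: 14.85
tcp_pos: [0.5641, -0.2135, 0.0789]
eef_rot: [180.0, 0.0, 105.6]
contact_force: [0.3, -0.6, -3.5]
grip_width: 0.0081
```

Not yet in contact, so I'll lower a little more.

Emit:
play_rows(commands=[0, 0, 0, 0, 0, 1, 0, 0, 0, 0, 0, 0, 1, 0, 0, 0, 0, 0, 0, 2, 0, 0, 0, 0, 0, 0, 2, 0])

```text
time_s: 15.35
tcp_pos: [0.564, -0.2133, 0.0777]
eef_rot: [180.0, 0.0, 105.6]
contact_force: [-3.9, 1.5, 5.5]
grip_width: 0.008
```

Contact at z = 0.0777, the same height as at pick-up. I'll release and rise.

Emit:
play_rows(commands=[0, 0, 0, 0, 0, -1, 10, 0, 0, 0, 0, 0, -1, 25, 0, 0, 0, 0, 0, -1, 45, 0, 0, 0, 0, 0, -1, 60, 0, 0, 0, 0, 0, -1, 60, 0, 0, 0, 0, 0, -1, 60, 0, 0, 0, 0, 0, -20, 60, 0, 0, 0, 0, 0, -60, 60, 0, 0, 0, 0, 0, -100, 60, 0, 0, 0, 0, 0, -100, 60])

```text
time_s: 16.6
tcp_pos: [0.567, -0.2146, 0.1828]
eef_rot: [179.5, 0.4, 105.6]
contact_force: [-0.4, -0.2, -0.1]
grip_width: 0.0508
```

Run:
```python
from h import *
from plan import *
sent([0,0,0],[0,0,119]);print(sent([0,0,0],[0,0,-100]))
for n,(a,b,c,d_) in {"scene":(205,110,310,205),"top":(320,180,430,290)}.items():
    im,d=get_image(n); cv2.imwrite(f"pics/{n}7.png",cv2.resize(im[b:d_,a:c],None,fx=5,fy=5,interpolation=cv2.INTER_CUBIC)); np.savez(f"pics/{n}7.npz",im=im,d=d)
    if n=="top": cv2.imwrite(f"pics/jar7.png",cv2.resize(im[200:300,70:300],None,fx=3,fy=3,interpolation=cv2.INTER_CUBIC))
    P=cloud(n,d); 
    J=P[200:320,70:180] if n=="top" else P[250:330,350:430]; J=J.reshape(-1,3); Q=J[abs(J[:,2]-.08)<.004]; print("jar",cv2.minEnclosingCircle(Q[:,:2].astype(np.float32)))
o=readout.get_obs();print(o["time_s"],o["tcp_pos"],o["eef_rot"],o["contact_force"],o["grip_width"])
a,b=rel([.5145,.014,.150],rpy(180,0,105.59));print(a.round(2),b.round(1))
```

```text
(array([ 0.56328301, -0.21358495,  0.17606815]), array([1.80000000e+02, 1.27222187e-14, 1.05590000e+02]))
jar ((0.47421517968177795, 0.2870706021785736), 0.05714299902319908)
jar ((0.4756351411342621, 0.28688883781433105), 0.05660570040345192)
16.7 [ 0.5642371  -0.2134925   0.17813885] [1.79881007e+02 9.76138666e-02 1.05589644e+02] [ 0.27485961 -0.35931592 -0.98144074] 0.05115412822901402
[-0.  0. -0.] [232.3  14.2  26.1]
```

View pics/scene7.png

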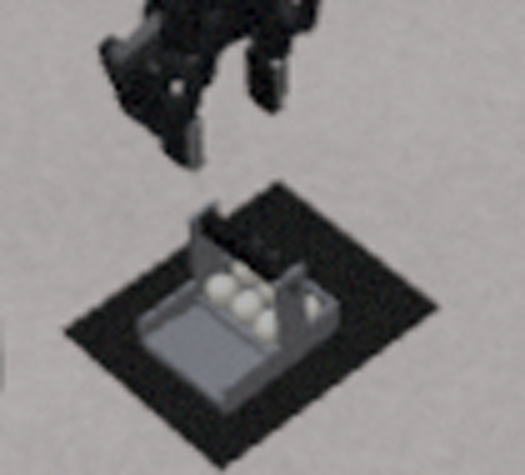

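View pics/jar7.png

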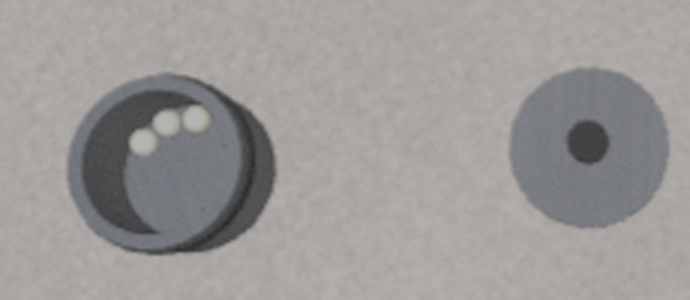

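Six balls are in the tray on the mat, and three lie in the jar at crop (143,140), (167,122) and (196,118). The jar has not moved. Next is the lid, with its knob at crop (588,141).

Run:
```python
from h import *
from plan import *
print(onz("top",70+588/3-.33,200+141/3-.33,.048))
z=np.load("pics/top7.npz")["im"]; g=z[225:275,240:295].max(-1); m=(g<75).astype(np.uint8); M=cv2.moments(m,True); u,v=240+M["m10"]/M["m00"],225+M["m01"]/M["m00"]; print(M["m00"],u,v,onz("top",u,v,.046))
a,b=rel([.5145,.0140,.100],rpy(180,0,105.59));print(a.round(2),b.round(1))
```

```text
[0.51394365 0.01211706 0.048     ]
130.0 265.4769230769231 247.06923076923078 [0.51334326 0.01252073 0.046     ]
[-0.  0. -0.] [232.3  14.2  76.1]
```

Emit:
play_rows(commands=[0, 0, 0, 231.5, 14, 40, 70, 0, 0, 0, 231.5, 14, 60, 70, 0, 0, 0, 231.5, 14, 76, 70, 0, 0, 0, 231.5, 14, 76, 70, 0, 0, 0, 231.5, 14, 76, 70, 0, 0, 0, 231.5, 14, 76, 70, 0, 0, 0, 231.5, 14, 76, 70])

```text
time_s: 17.58
tcp_pos: [0.5158, 0.0125, 0.1009]
eef_rot: [179.9, 0.0, 105.5]
contact_force: [0.0, -0.5, 0.1]
grip_width: 0.06
```

Run:
```python
from h import *
from plan import *
print(sent([0,0,0],[231.5,14,76]))
for n,(a,b,c,d_) in {"scene":(250,150,370,260),"top":(200,180,330,290)}.items():
    im,d=get_image(n); cv2.imwrite(f"pics/{n}8.png",cv2.resize(im[b:d_,a:c],None,fx=5,fy=5,interpolation=cv2.INTER_CUBIC))
o=readout.get_obs();print(o["time_s"],o["tcp_pos"],o["eef_rot"],o["contact_force"],o["grip_width"])
```

```text
(array([0.51455192, 0.01316057, 0.10006815]), array([1.80000000e+02, 1.27222187e-14, 1.05590000e+02]))
17.675 [0.51575991 0.01233783 0.10098774] [1.79932269e+02 2.75303016e-02 1.05480916e+02] [-0.11565999  0.14878568 -0.59575424] 0.05954217942535074
```

View pics/scene8.png

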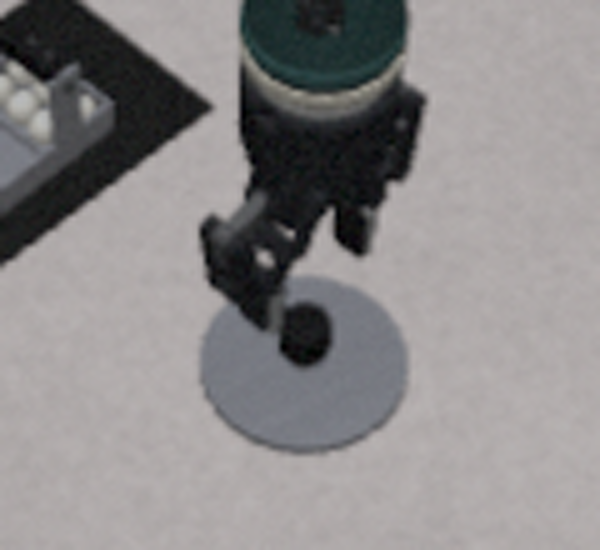

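View pics/top8.png

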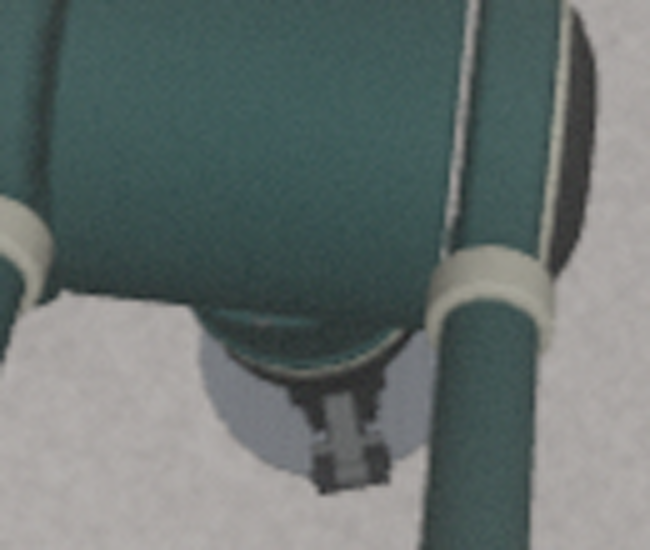

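Emit:
play_rows(commands=[0, 0, 0, 0, 0, 30, 70, 0, 0, 0, 0, 0, 50, 70, 0, 0, 0, 0, 0, 55, 70, 0, 0, 0, 0, 0, 55, 60, 0, 0, 0, 0, 0, 55, 40, 0, 0, 0, 0, 0, 55, 20, 0, 0, 0, 0, 0, 55, 10, 0, 0, 0, 0, 0, 55, 0, 0, 0, 0, 0, 0, 55, 0, 0, 0, 0, 0, 0, 55, 0], grip_force=80)

```text
time_s: 18.92
tcp_pos: [0.5159, 0.0134, 0.0468]
eef_rot: [179.9, 0.1, 105.6]
contact_force: [-1.8, -1.9, 5.8]
grip_width: 0.0261
```

Emit:
play_rows(commands=[0, 0, 0, 0, 0, -3, 0, 0, 0, 0, 0, 0, -12, 0, 0, 0, 0, 0, 0, -27, 0, 0, 0, 0, 0, 0, -46, 0, 0, 0, 0, 0, 0, -67, 0, 0, 0, 0, 0, 0, -88, 0, 0, 0, 0, 0, 0, -107, 0, 0, 0, 0, 0, 0, -120, 0, 0, 0, 0, 0, 0, -128, 0, 0, 0, 0, 0, 0, -130, 0])

```text
time_s: 20.18
tcp_pos: [0.515, 0.0135, 0.1758]
eef_rot: [180.0, 0.0, 105.6]
contact_force: [-0.6, -0.4, -5.2]
grip_width: 0.026
```

Run:
```python
from h import *
from plan import *
sent([0,0,0],[0,0,55]);print(sent([0,0,0],[0,0,-130]))
im,d=get_image("scene"); cv2.imwrite(f"pics/scene9.png",cv2.resize(im[110:330,240:440],None,fx=3,fy=3,interpolation=cv2.INTER_CUBIC))
o=readout.get_obs();print(o["time_s"],o["tcp_pos"],o["eef_rot"],o["contact_force"],o["grip_width"])
p0,R0=load(); p1=np.array([.4748,.2870,.170]); s=lambda t:t*t*(3-2*t)
T=[(p0+(p1-p0)*s(k/14),R0) for k in range(1,15)]
r=rows(T[:10]); print(sent(r[-1][:3],r[-1][3:])); print(); r=rows(T[10:]);print(sent(r[-1][:3],r[-1][3:]))
```

```text
(array([0.51455192, 0.01316057, 0.17506815]), array([1.80000000e+02, 1.27222187e-14, 1.05590000e+02]))
20.225 [0.51481997 0.013502   0.17546718] [-1.79995987e+02 -3.89359376e-04  1.05589090e+02] [-0.0351267   0.39879657 -4.9884959 ] 0.02559629209580284
0, 0, 0, 4, 1, 0, 0,
0, 0, 0, 15, 2, 0, 0,
0, 0, 0, 32, 4, 1, 0,
0, 0, 0, 54, 7, 1, 0,
0, 0, 0, 80, 10, 1, 0,
0, 0, 0, 108, 14, 2, 0,
0, 0, 0, 137, 18, 3, 0,
0, 0, 0, 166, 21, 3, 0,
0, 0, 0, 194, 25, 4, 0,
0, 0, 0, 220, 28, 4, 0,
(array([0.48239641, 0.2325917 , 0.17106815]), array([1.80000000e+02, 1.27222187e-14, 1.05590000e+02]))

0, 0, 0, 22, 3, 0, 0,
0, 0, 0, 39, 5, 1, 0,
0, 0, 0, 50, 7, 1, 0,
0, 0, 0, 54, 7, 1, 0,
(array([0.47462628, 0.28648628, 0.17006815]), array([1.80000000e+02, 1.27222187e-14, 1.05590000e+02]))
```

View pics/scene9.png

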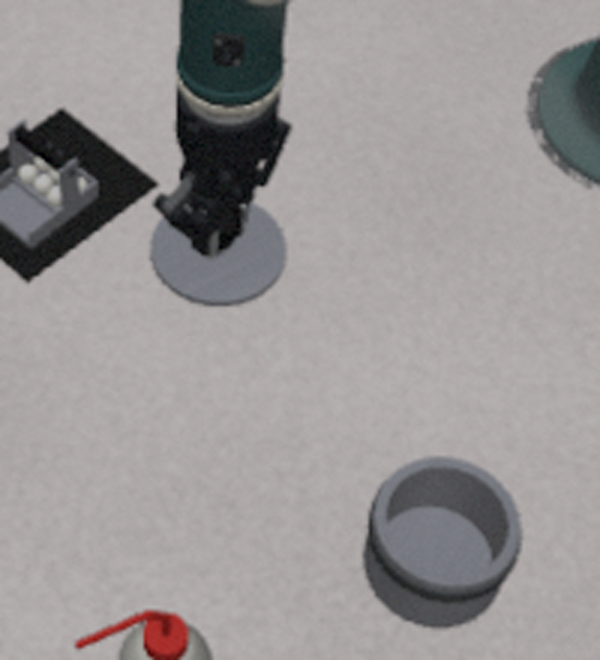

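The lid hangs level from the gripper at (218,250). I'll carry it over the jar at (443,540).

Emit:
play_rows(commands=[0, 0, 0, 4, 1, 0, 0, 0, 0, 0, 15, 2, 0, 0, 0, 0, 0, 32, 4, 1, 0, 0, 0, 0, 54, 7, 1, 0, 0, 0, 0, 80, 10, 1, 0, 0, 0, 0, 108, 14, 2, 0, 0, 0, 0, 137, 18, 3, 0, 0, 0, 0, 166, 21, 3, 0, 0, 0, 0, 194, 25, 4, 0, 0, 0, 0, 220, 28, 4, 0])

```text
time_s: 21.48
tcp_pos: [0.4817, 0.235, 0.171]
eef_rot: [-180.0, -0.0, 105.6]
contact_force: [-0.1, -0.1, -4.9]
grip_width: 0.0257
```

Emit:
play_rows(commands=[0, 0, 0, 22, 3, 0, 0, 0, 0, 0, 39, 5, 1, 0, 0, 0, 0, 50, 7, 1, 0, 0, 0, 0, 54, 7, 1, 0, 0, 0, 0, 54, 7, 1, 0, 0, 0, 0, 54, 7, 1, 0])

```text
time_s: 22.22
tcp_pos: [0.4751, 0.2862, 0.1703]
eef_rot: [-180.0, 0.0, 105.6]
contact_force: [0.2, -0.1, -4.0]
grip_width: 0.0256
```

Run:
```python
from h import *
from plan import *
for n,(a,b,c,d_) in {"scene":(320,200,460,330),"top":(60,180,220,320)}.items():
    im,d=get_image(n); cv2.imwrite(f"pics/{n}10.png",cv2.resize(im[b:d_,a:c],None,fx=4,fy=4,interpolation=cv2.INTER_CUBIC))
    P=cloud(n,d)[b:d_,a:c].reshape(-1,3); Q=P[(abs(P[:,2]-.1375)<.004)]; print(n,len(Q),cv2.minEnclosingCircle(Q[:,:2].astype(np.float32)))
o=readout.get_obs();print(o["time_s"],o["tcp_pos"],o["eef_rot"],o["contact_force"],o["grip_width"])
```

```text
scene 1241 ((0.47358623147010803, 0.28763625025749207), 0.05650295317173004)
top 1794 ((0.4747173488140106, 0.28531160950660706), 0.05600142478942871)
22.325 [0.47514306 0.28626479 0.17036032] [-1.79997391e+02  8.63394954e-03  1.05541000e+02] [ 1.25158388 -0.19249417 -5.13305083] 0.025907374899608832
```

View pics/scene10.png

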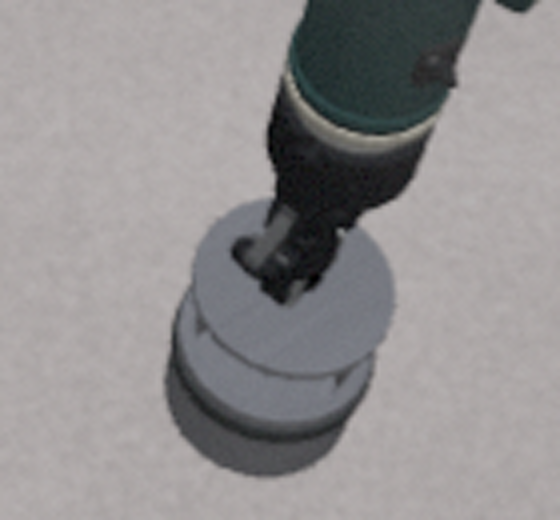

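View pics/top10.png

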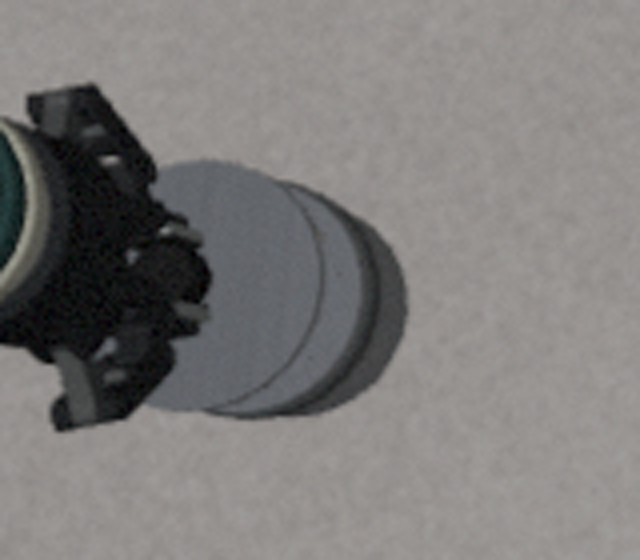

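The lid is centred to about 1 mm according to both cameras. I'll lower it.

Emit:
play_rows(commands=[0, 0, 0, 1, 0, 4, 0, 0, 0, 0, 1, 0, 13, 0, 0, 0, 0, 1, 0, 24, 0, 0, 0, 0, 1, 0, 34, 0, 0, 0, 0, 1, 0, 41, 0, 0, 0, 0, 1, 0, 45, 0, 0, 0, 0, 1, 0, 47, 0, 0, 0, 0, 1, 0, 48, 0, 0, 0, 0, 1, 0, 49, 0, 0, 0, 0, 1, 0, 50, 0])

```text
time_s: 23.58
tcp_pos: [0.475, 0.2879, 0.1208]
eef_rot: [180.0, -0.0, 105.6]
contact_force: [-2.0, 0.4, 2.2]
grip_width: 0.0255
```

Contact at z = 0.1208, exactly as expected for a seated lid. I'll release and rise.

Emit:
play_rows(commands=[0, 0, 0, 0, 0, 0, 35, 0, 0, 0, 0, 0, 0, 45, 0, 0, 0, 0, 0, 0, 60, 0, 0, 0, 0, 0, 0, 70, 0, 0, 0, 0, 0, 0, 70, 0, 0, 0, 0, 0, -15, 70, 0, 0, 0, 0, 0, -50, 70, 0, 0, 0, 0, 0, -100, 70, 0, 0, 0, 0, 0, -120, 70, 0, 0, 0, 0, 0, -120, 70])

```text
time_s: 24.82
tcp_pos: [0.4759, 0.2884, 0.2429]
eef_rot: [179.7, -0.1, 105.6]
contact_force: [1.6, 0.4, -0.4]
grip_width: 0.06
```

Emit:
play_rows(commands=[0, 0, 0, -100, 0, 0, 70, 0, 0, 0, -200, 0, 0, 70, 0, 0, 0, -200, 0, 0, 70, 0, 0, 0, -200, 0, 0, 70, 0, 0, 0, -200, 0, 0, 70, 0, 0, 0, -200, 0, 0, 70])

```text
time_s: 25.58
tcp_pos: [0.5277, 0.0964, 0.2394]
eef_rot: [-179.9, -0.1, 105.6]
contact_force: [-0.3, 0.3, 0.6]
grip_width: 0.0596
```

Run:
```python
from h import *
for n,(a,b,c,d_) in {"scene":(350,230,430,330),"top":(85,195,175,295)}.items():
    im,d=get_image(n); cv2.imwrite(f"pics/{n}11.png",im); cv2.imwrite(f"pics/{n}11j.png",cv2.resize(im[b:d_,a:c],None,fx=5,fy=5,interpolation=cv2.INTER_CUBIC))
    W=cloud(n,d); P=W[b:d_,a:c].reshape(-1,3); Q=P[(abs(P[:,2]-.088)<.003)]; print(n,len(Q),cv2.minEnclosingCircle(Q[:,:2].astype(np.float32)),np.median(Q[:,2]))
    A=np.c_[Q[:,:2],np.ones(len(Q))]; k=np.linalg.lstsq(A,Q[:,2],rcond=None)[0]; print(" slope deg",np.degrees(k[:2]))
    K=P[P[:,2]>.107]; print(" knob",K.mean(0),K[:,2].max())
    a,b,c,d_=(215,140,300,205) if n=="scene" else (330,190,425,290)
    cv2.imwrite(f"pics/{n}11t.png",cv2.resize(im[b:d_,a:c],None,fx=6,fy=6,interpolation=cv2.INTER_CUBIC))
o=readout.get_obs();print(o["time_s"],o["tcp_pos"],o["eef_rot"],o["contact_force"],o["grip_width"])
```

```text
scene 1333 ((0.4740770757198334, 0.2880456745624542), 0.05686723068356514) 0.08771682609705676
 slope deg [-0.01731888  0.0788878 ]
 knob [0.47533036 0.28982968 0.11927161] 0.1256146312763329
top 2386 ((0.4744212031364441, 0.2882566452026367), 0.056666307151317596) 0.08881950882124914
 slope deg [0.04813086 0.01857357]
 knob [0.46584819 0.09552243 0.49155824] 0.6210155401218126
25.675 [0.52795641 0.09665257 0.23993762] [-1.79960856e+02 -2.96117784e-02  1.05708873e+02] [-0.31305046  0.33385493 -0.5234503 ] 0.05977139825953261
```

View pics/scene11.png

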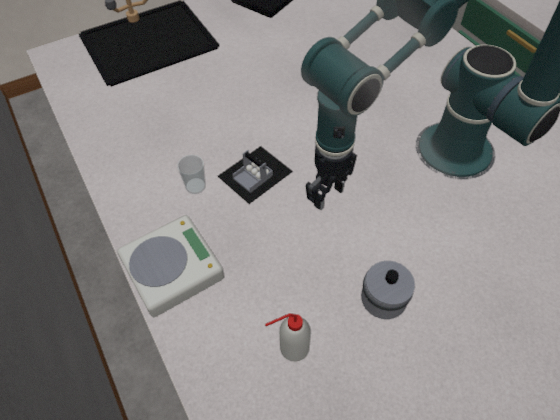

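View pics/scene11j.png

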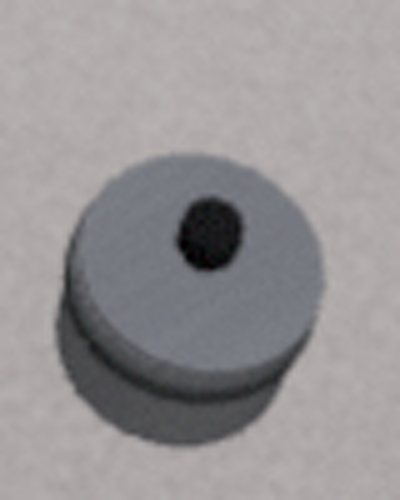

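View pics/top11t.png

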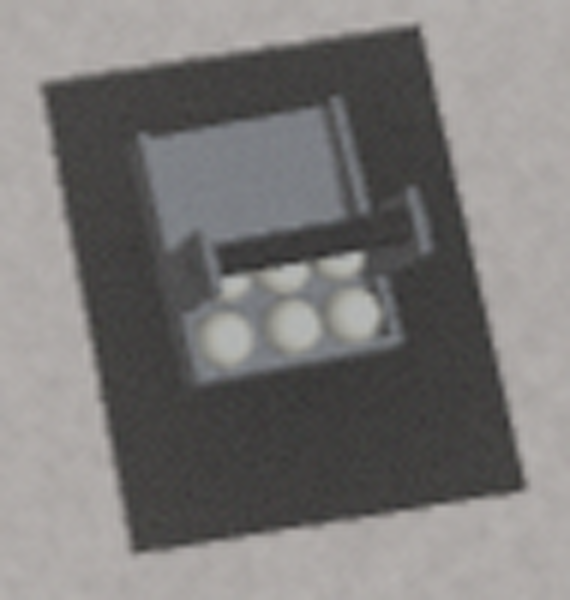

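The lid sits level on the jar: its top is at z 0.088, its slope is under 0.1°, and it is centred within about 2 mm. The tray stands on the mat with six balls in two rows, and the bottle and beaker are where they were. I'll sign off.

```bash
python3 -c "
from cell import ctrl
print(ctrl.sign_off())"
```

```text
the job is handed in; nothing more can be done
None
```

I tipped the tray to 37° over the jar and only the front row rolled in. I then stood the tray back on its mat, closed the jar with its lid and handed the job in at about 25.7 s. The hand-in gives no verdict.

What my last checks showed:
- **Balls:** three lay in the jar, seen from above before I closed it. The other six were still in the middle and rear rows after the tray was set down.
- **Tray:** it stands on the mat. It touched down at the same tool height as at pick-up, and the handle is about 5 mm from the mat's centre.
- **Lid:** the disc's top is at 88 mm, it slopes less than 0.1°, and both cameras put it within about 2 mm of the jar's axis. I measured the centring on the disc, because the top camera's knob reading was spoiled by the arm in its view.
- **Jar, wash bottle and beaker:** the jar measured within about 1 mm of its first position after the pour. I checked the wash bottle and beaker by eye only, and they look unmoved.
- **Small disagreement:** while the tray hung over the jar, the camera put its spout 3–5 mm to one side of where I calculated. I shifted the pour 5 mm sideways to allow for it.

The gripper was open and clear of everything at hand-in.

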